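# Snap the retaining clip onto the polisher drive stub with the fork tool

## Robot

A 7-joint arm with a two-finger parallel gripper is mounted at the origin on the work surface. World frame = base frame: x ahead of the robot, y to its left, z up, the work surface at z = 0. Lengths are in m, angles in rad, forces in N, time in s.
With the tool pointing down it reaches from about 0.4 to 0.925 m from the base axis. Payload 5.6 kg.
Tool frame: the origin (TCP) lies on the mounting face of the last link; the fingertips stand 173 mm ahead of it and the grasp point (between the pads) lies 155 mm ahead of it; z points along the fingers, y is the line along which they close (so a half turn about z gives the same grasp; the last joint's range is limited). The gripper opens to 85 mm and grips with 20 to 120 N. Pads are 22 mm wide; open, the fingers measure 114 mm over their backs; the gripper's body (76 mm by 85 mm) begins 54 mm behind the grasp point. The pads swing forward as they close: fully open they stand 13 mm farther back than shut.
Start: joints at [1.135, 0.468, -0.012, 1.603, 0.006, 1.071, -0.056], TCP at [0.249, -0.601, 0.405] pointing down, gripper open.
Joint ranges: [-2.53, 2.53], [-0.31, 2.02], [-1.57, 1.55], [0.28, 2.44], [-1.29, 4.43], [0.15, 1.84], [-2.92, 2.92]. Speed limits (rad/s): [2.57, 2.57, 3.14, 3.14, 3.14, 3.14, 3.14].

## Interface

Orientations are given as [roll, pitch, yaw] about the fixed x, y, z axes, in that order (R = Rz(yaw) Ry(pitch) Rx(roll)).
In Python, from station import arm gives the robot as it stands. Calls block until the motion is done:
- arm.reach(position, orientation): joint-space move of the TCP to a pose.
- arm.movel(position, orientation=None, vel=0.15): straight line of the TCP; orientation=None keeps the orientation; vel is the mean speed in m/s.
- arm.set_joints(angles): joint-space move.
- arm.release() and arm.close_gripper(strength=None): open the fingers fully, or close them until they stop; strength is the grip in N (None keeps the last).
- arm.pause(seconds).
- arm.ik(position, orientation): joint angles nearest the present ones, or None.
- arm.sense(): the state.
- arm.capture(name): name is "side" or "top" or "wrist"; returns a dict with "pixels" (400x640x3 uint8, red, green, blue), "intrinsics" (3x3 intrinsics, pixels), "rvec" (rotation vector, rad) and "tvec" (3), from world to camera coordinates, as OpenCV has them; the wrist camera has in their place "tool_from_camera" (4x4, takes a point from camera to tool coordinates, whose origin is the TCP and whose axes are the flange's). Camera axes: x right, y down, z forward; pixel columns grow to the right and rows downward; lengths in m; the calibration is good to about 2 mm. A picture is of the moment at which its call begins: read the wrist's pose just before it. There is no depth.
A pose or a line that the arm cannot do raises arm.IKError and nothing moves.
- arm.close_job(): hands the job in; it is judged then, once.
The state is a dict: "time": time; "joints": joint angles; "qd": joint speeds; "joint_torque": joint torques, N m; "position": TCP position; "tcp_rot": TCP orientation; "wrist_force": force on the tool from outside, world axes, zero at the start; "torque": the same for the moment, N m; "grip_width": finger opening in m; "gripper_force": force on a finger pad.
Only numpy, scipy, OpenCV 4.12 (cv2) and the standard library are available. Lean on these libraries where they do the work, as an engineer would, in place of code of your own. Each camera call takes 0.05 s, during which the arm holds its last target. There are 200 camera calls.

## Task

Pick up the fork tool by its red grip and use its prongs to push the steel split clip sideways along the black specimen holder onto the groove of the brass stub, until it snaps fully home around the stub. Then stand the fork tool upright on its blue mat again and let go; do not touch the clip with the fingers, and leave the jar, the wash bottle and the gauge block where they are.

Things in the scene. Friction and masses are not known exactly. Their poses are not given: they have to be found in the camera images.
- stand: Fixed service stand: grey pedestal with a flat black specimen holder disc (190 mm across, top face 52 mm above the bench, six flush red-brown specimen faces in it) and an upright brass stub in its centre. Origin: bench level on the stub's axis. The clip starts on the stand's own -x side, so it is pushed roughly along the stand's +x; place and heading vary.
- groove (a point): Point on the stub's axis at the disc's top face, where the clip's origin must end up. The stub's groove is a neck 28 mm in diameter, from the disc's face to 13 mm above it, under a head 38 mm in diameter whose top is 29 mm above the disc.
- clip: Steel split clip lying flat, loose, on the black disc: 76 mm long, about 60 mm wide, 10 mm thick, 0.12 kg. Origin: bore centre, at the underside; +x points out of the open mouth, z up. Starts 48 to 60 mm short of the stub's axis, mouth towards it, up to 6 mm off line and 0.15 rad askew. Its two sprung jaws reach to x = +31 mm and flare out at the mouth.
- clip_back (a point): Middle of the clip's flat rear face (56 mm wide), 26 mm behind its origin, half-way up its thickness. A tail 14 mm wide runs from here back to x = -45 mm: the fork's prongs go either side of the tail and push on the rear face.
- jaw_left (a joint): Opening angle of the clip's left jaw, rad: about 0 closed, about 0.1 when passing the stub's widest part, about 0 again once snapped on. Round nubs inside the jaws, 22 mm apart near clip x = +11 mm, must be forced apart to 28 mm (about 6 to 12 N of push), then close behind the neck.
- jaw_right (a joint): The same for the right jaw.
- fork_tool: Fork tool standing on its flat blade, about 0.25 kg: steel blade 8 mm thick, 44 mm wide, x = -35 to +85 mm; its last 25 mm are two prongs with a 20 mm slot between. Upright square red grip, 26 x 26 mm (sides along the tool's x and y), clear from 14 to 95 mm above the underside. Origin: underside of the blade below the grip's axis; +x towards the prongs, z up.
- fork_grip (a point): Good grip point: on the axis of the red grip, 60 mm above the blade's underside. Closing the fingers along the tool's x holds the blade stiffly against the push.
- fork_tip (a point): Midway between the two prong tips, half-way up the blade's thickness (85 mm ahead of the grip's axis).
- tool_mat: Blue tool mat fixed to the bench, 150 mm (its x) by 190 mm (its y), 3 mm thick. Origin: centre of its underside. The fork tool starts on it.
- jar: White jar with a red lid, 68 mm diameter, 85 mm tall, loose. Origin: centre of its underside. Leave alone.
- wash_bottle: White bottle with a green cap, 60 mm diameter, 170 mm tall, loose. Origin: centre of its underside. Leave alone.
- gauge_block: Aluminium gauge block 70 x 70 x 30 mm with a black knob (top at 50 mm), loose. Origin: centre of its underside. Leave alone.
There are look-alikes about, which are no part of the job. There is more than one size of the clip; the job needs the smallest. Of the things like the fork_tool, leave any that is green; of the rest the larger one is meant.

How it is judged:
On the way, in this order (a step that is already met when the one before it is completed fails the run):
1. the fork tool is lifted off its mat (height (world z) of fork_tool above 0.03 m), for 0.2 s.
2. the fork pushes on the clip while it is forcing the jaws open over the stub (contact force between fork_tool and clip above 1 N and value of joint each of jaw_left, jaw_right above 0.02 rad).
3. the clip is snapped home round the stub, jaws closed (distance between clip and groove below 0.005 m and value of joint each of jaw_left, jaw_right below 0.035 rad), for 0.2 s.
At the end, for the whole second after the job is handed in: The clip sits in the groove round the stub, its origin within 5 mm of the groove point, lying flat (within 0.12 rad), with both jaws closed (under 0.035 rad). The fork tool stands upright (within 0.1 rad) at rest on the blue mat, its grip's axis over the mat, released (all of step 3 and angle between clip's own z axis and vertical below 0.12 rad and x of fork_tool in the frame of tool_mat between -0.075 and 0.075 m and y of fork_tool in the frame of tool_mat between -0.095 and 0.095 m and height (world z) of fork_tool below 0.008 m and angle between fork_tool's own z axis and vertical below 0.1 rad and linear speed of each of fork_tool, clip below 0.02 m/s); the robot touches nothing.
It fails at once if the fingers or the arm touch the clip (contact force between any of the fingers, the arm and clip above 0.5 N).
It fails at once if a bystander is moved by more than 20 mm (distance of any of jar, wash_bottle, gauge_block from where it was at the start of the episode above 0.02 m).
It also fails if it takes over 42 s, if anything falls off the work surface, if the arm or the gripper's body presses on something with over 40 N, if the wrist force passes 120 N, or if a joint passes its speed limit or range.

## Working session

There is one attempt and no reset: what is moved stays moved. The work goes in short steps, each a Python script; the robot and the scene stay as the last script left them, time stands still between calls to the robot, and variables do not carry over. Pictures are saved under pics/ and viewed, at most 10 in all, crops included, and the job is handed in when it is done.

```bash
ls; mkdir -p pics; python3 - <<'E'
from station import arm
import cv2,pickle
d={}
for n in("side","top","wrist"):
    s=arm.sense();c=arm.capture(n);c['s']=s;d[n]=c
    cv2.imwrite(f"pics/{n}0.png",c["pixels"][:,:,::-1])
    print({k:v for k,v in c.items() if k not in('pixels','s')})
pickle.dump(d,open('d0.pkl','wb'));print(s)
E
```

```text
pics
{'intrinsics': array([[463.88440843,   0.        , 318.11532026],
       [  0.        , 463.88440843, 206.877925  ],
       [  0.        ,   0.        ,   1.        ]]), 'rvec': array([ 0.07999506, -2.727915  ,  1.49897099]), 'tvec': array([0.56266318, 0.11408295, 1.15876076])}
{'intrinsics': array([[405.7490888 ,   0.        , 319.52078106],
       [  0.        , 405.7490888 , 201.10416613],
       [  0.        ,   0.        ,   1.        ]]), 'rvec': array([ 1.97992521, -2.24952653,  0.22928182]), 'tvec': array([-0.00676795,  0.56919103,  1.03391736])}
{'intrinsics': array([[306.98619983,   0.        , 316.83112297],
       [  0.        , 306.98619983, 195.38450566],
       [  0.        ,   0.        ,   1.        ]]), 'tool_from_camera': array([[ 6.23707785e-05, -9.65939300e-01, -2.58768748e-01,
         6.48379866e-02],
       [ 9.99999030e-01,  4.20279434e-04, -1.32780217e-03,
         4.22855175e-04],
       [ 1.39133148e-03, -2.58768415e-01,  9.65938389e-01,
         3.01725607e-02],
       [ 0.00000000e+00,  0.00000000e+00,  0.00000000e+00,
         1.00000000e+00]])}
{'time': 0.1, 'joints': array([ 1.13498787,  0.46829292, -0.01159332,  1.60354532,  0.00600819,
        1.07140485, -0.05626779]), 'qd': array([-0.00183195, -0.00083169, -0.00142436, -0.00181755, -0.00147156,
        0.00088306, -0.00016115]), 'joint_torque': array([ 6.72654605e-04, -5.33524454e+01,  2.15323182e-02, -2.51967698e+01,
        1.15483330e-02,  4.26066807e-03,  8.00498782e-06]), 'position': array([ 0.24867339, -0.60030139,  0.40382518]), 'tcp_rot': array([-3.13998142e+00,  1.27882288e-04,  3.92771836e-01]), 'wrist_force': array([ 0.08682843, -0.62448286, -0.88253846]), 'torque': array([0.04668529, 0.00118842, 0.00560995]), 'gripper_force': 0.0, 'grip_width': 0.08542986850307155}
```

View pics/top0.png

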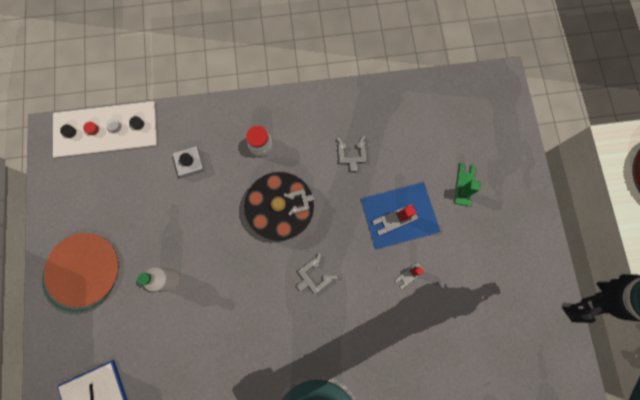

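View pics/side0.png

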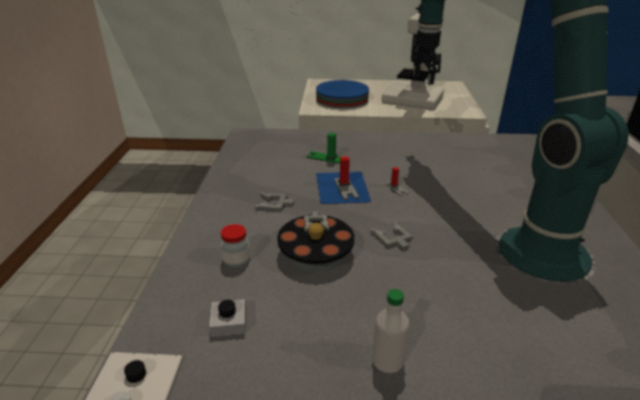

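The top view shows the fork on the mat (grip at (408,212), prongs towards (380,228)). The clip is on the disc at about (299,202), with the stub at (279,204), and the push runs to the left. The side view agrees. Next come coarse positions and close wrist pictures.

```bash
cat > h.py <<'E'
import numpy as np,cv2,pickle
from scipy.spatial.transform import Rotation as R
from station import arm
def snap(n,name=None):
    s=arm.sense();c=arm.capture(n);c['s']=s
    if name: cv2.imwrite(f"pics/{name}.png",c["pixels"][:,:,::-1]); pickle.dump(c,open(f"{name}.pkl",'wb'))
    return c
def pose(c):  # world_from_camera
    if 'rvec' in c:
        A=cv2.Rodrigues(c['rvec'])[0]; return A.T,-A.T@c['tvec']
    T=c['tool_from_camera'];W=R.from_euler('xyz',c['s']['tcp_rot']).as_matrix()
    return W@T[:3,:3],W@T[:3,3]+c['s']['position']
def ray(c,uv,z):
    A,o=pose(c);uv=np.atleast_2d(uv).astype(float)
    d=np.c_[uv,np.ones(len(uv))]@np.linalg.inv(c['intrinsics']).T@A.T
    return o+d*((z-o[2])/d[:,2])[:,None]
def proj(c,p):
    A,o=pose(c);q=(np.atleast_2d(p)-o)@A@c['intrinsics'].T
    return q[:,:2]/q[:,2:]
def mask(c,lo,hi):
    return cv2.inRange(cv2.cvtColor(c['pixels'],cv2.COLOR_RGB2HSV),np.array(lo),np.array(hi))
E
python3 - <<'E'
from h import *
c=pickle.load(open('d0.pkl','rb'))['top']
for n,uv,z in[('grip',(408,211),.09),('prong',(379,228),.007),('stub',(278.5,203.5),.081),('clip',(299,201.5),.06),('mat',(400,215),.003),('jar',(258,136),.085),('bottle',(145,279),.17),('green',(467,185),.0),('small',(412,275),.05)]:
    print(n,ray(c,uv,z).round(3))
f=ray(c,(408,211),.09)[0]; s=ray(c,(290,203),.06)[0]
def tryp(p,yaw,z):
    q=arm.ik([p[0],p[1],z],[np.pi,0,yaw]); print(yaw,None if q is None else q.round(2))
for y in np.arange(-3,3.2,.5): tryp(f,y,.33)
E
```

```text
grip [[ 0.502 -0.303  0.09 ]]
prong [[ 0.477 -0.235  0.007]]
stub [[0.566 0.029 0.081]]
clip [[ 0.569 -0.024  0.06 ]]
mat [[ 0.507 -0.3    0.003]]
jar [[0.759 0.065 0.085]]
bottle [[0.409 0.349 0.17 ]]
green [[ 0.569 -0.505  0.   ]]
small [[ 0.339 -0.294  0.05 ]]
-3.0 [ 1.    0.55 -0.68  1.79  0.42  0.94  1.85]
-2.5 [ 1.34  0.93 -1.33  1.77  0.95  1.26  1.96]
-2.0 [ 0.22  0.46  0.35  1.85 -0.2   0.87 -2.91]
-1.5 [ 0.3   0.45  0.24  1.84 -0.13  0.87 -2.47]
-1.0 [ 0.38  0.45  0.14  1.83 -0.08  0.87 -2.02]
-0.5 [ 0.46  0.45  0.03  1.83 -0.02  0.87 -1.57]
0.0 [ 0.53  0.45 -0.06  1.82  0.03  0.87 -1.11]
0.5 [ 0.6   0.46 -0.15  1.82  0.09  0.87 -0.66]
1.0 [ 0.68  0.47 -0.25  1.81  0.14  0.88 -0.21]
1.5 [ 0.75  0.48 -0.34  1.81  0.2   0.89  0.25]
2.0 [ 0.82  0.49 -0.44  1.8   0.26  0.9   0.7 ]
2.5 [ 0.89  0.51 -0.53  1.8   0.32  0.91  1.15]
3.0 [ 0.95  0.54 -0.62  1.8   0.38  0.93  1.6 ]
```

```bash
python3 - <<'E'
from h import *
arm.reach([.567,0.0,.34],[np.pi,0,0.2]); snap('wrist','wstand')
arm.reach([.502,-.285,.34],[np.pi,0,.35]); snap('wrist','wmat')
print(arm.sense()['time'])
a=cv2.imread('pics/wstand.png');b=cv2.imread('pics/wmat.png')
cv2.imwrite('pics/both.png',np.vstack([a[50:350],b[50:350]]))
E
```

```text
3.8
```

View pics/both.png

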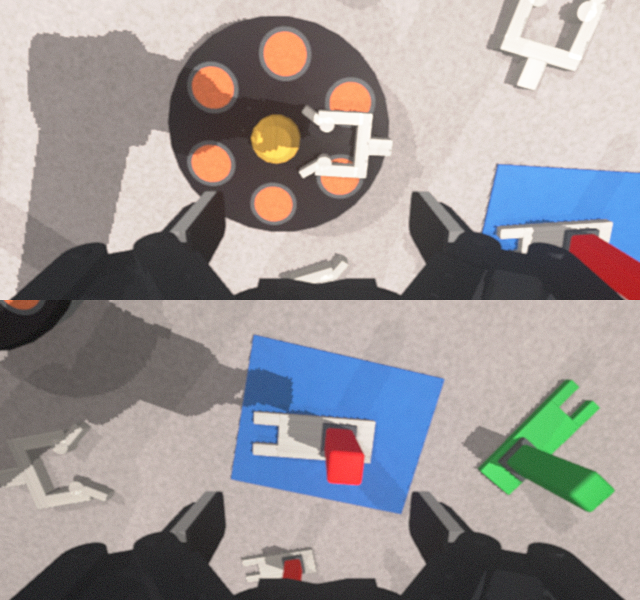

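The upper half (rows +50) shows the stub at (276,138) and the clip with its rear face between (372,111) and (366,178), tail end at (392,148). In the lower half the fork blade runs from the prong tips at x≈252 to the rear at x≈374, with the grip top at (345,470). Next I'll measure these precisely.

```bash
cat > m.py <<'E'
from h import *
c=pickle.load(open('wmat.pkl','rb'))
bl=mask(c,(95,120,40),(125,255,255)); n,l,st,_=cv2.connectedComponentsWithStats(bl)
k=1+st[1:,4].argmax(); pts=np.argwhere(l==k)[:,::-1].astype(np.int32); hull=cv2.convexHull(pts)
m=np.zeros_like(bl);cv2.fillConvexPoly(m,hull,255)
mr=cv2.minAreaRect(hull);print('mat',ray(c,mr[0],.003).round(4))
mc=ray(c,cv2.boxPoints(mr),.003);print(np.linalg.norm(mc[1]-mc[0]),np.linalg.norm(mc[2]-mc[1]))
lowS=mask(c,(0,0,60),(180,70,255))&m
lowS=cv2.morphologyEx(lowS,cv2.MORPH_OPEN,np.ones((3,3)))
lowS=cv2.erode(m,np.ones((5,5)))&lowS
pp=np.argwhere(lowS)[:,::-1].astype(np.int32)
b=cv2.boxPoints(cv2.minAreaRect(pp));w=ray(c,b,.011);print('blade px',b.round(1).tolist());print(w.round(4))
print('sides',np.linalg.norm(w[1]-w[0]).round(4),np.linalg.norm(w[2]-w[1]).round(4))
cv2.imwrite('pics/mm.png',np.hstack([cv2.resize(c['pixels'][130:250,220:400,::-1],None,fx=4,fy=4)]))
c=pickle.load(open('wstand.pkl','rb'))
g=mask(c,(18,100,60),(35,255,255));M=np.argwhere(g[150:230,240:310])[:,::-1]+[240,150]
(x,y),r=cv2.minEnclosingCircle(M.astype(np.float32));print('gold',x,y,r,ray(c,(x,y),.081).round(4),ray(c,(x,y),.07).round(4))
o=mask(c,(3,110,100),(16,255,255));n,l,st,ce=cv2.connectedComponentsWithStats(o)
for i in range(1,n):
    if st[i,4]>300:print('face',st[i],ce[i].round(1),ray(c,ce[i],.052).round(4))
G=cv2.cvtColor(c['pixels'],cv2.COLOR_RGB2GRAY)
cv2.imwrite('pics/cl.png',cv2.resize(c['pixels'][140:250,255:405,::-1],None,fx=5,fy=5,interpolation=cv2.INTER_CUBIC))
E
python3 m.py
```

```text
mat [[ 0.51   -0.2975  0.003 ]]
0.14794035573295553 0.18760991422815781
blade px [[249.89999389648438, 204.5], [253.1999969482422, 160.39999389648438], [375.29998779296875, 169.60000610351562], [372.0, 213.6999969482422]]
[[ 0.4561 -0.228   0.011 ]
 [ 0.5004 -0.218   0.011 ]
 [ 0.5331 -0.3337  0.011 ]
 [ 0.4898 -0.3483  0.011 ]]
sides 0.0454 0.1203
gold 275.23883056640625 188.2059783935547 25.302623748779297 [[0.57   0.0316 0.081 ]] [[0.567  0.0326 0.07  ]]
face [ 264   81   43   45 1514] [284.7 103.5] [[0.633  0.0382 0.052 ]]
face [ 192  116   42   43 1394] [212.3 137.2] [[0.5949 0.0924 0.052 ]]
face [ 330  132   41   30 1004] [350.2 147.7] [[ 0.6089 -0.0214  0.052 ]]
face [ 191  195   40   37 1156] [210.8 213. ] [[0.5288 0.0864 0.052 ]]
face [321 226  38  19 524] [338.9 234.2] [[ 0.5315 -0.0289  0.052 ]]
face [ 254  237   39   35 1033] [273.  253.5] [[0.501  0.0262 0.052 ]]
```

View pics/cl.png

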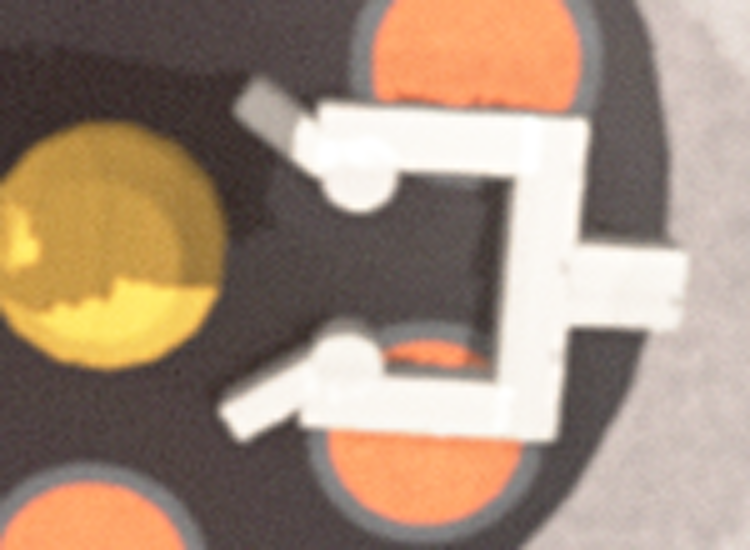

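View pics/mm.png

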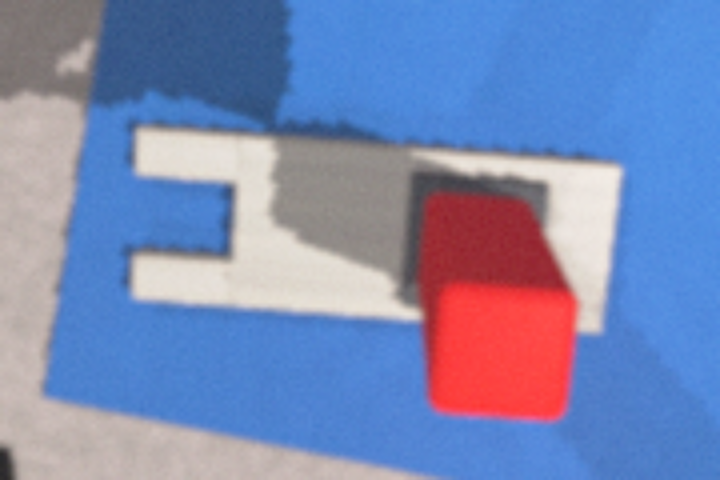

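```bash
cat > n.py <<'E'
from h import *
stub=np.array([.567,.0322])
c=pickle.load(open('wmat.pkl','rb'))
q=lambda a,f,o:(np.array(a,float)+.5)/f-.5+np.array(o)
w=ray(c,q([(135,127),(131,300),(622,163),(602,333)],4,(220,130)),.011)[:,:2]
tip=w[:2].mean(0);rear=w[2:].mean(0);d=tip-rear
fh=np.arctan2(d[1],d[0]);u=d/np.hypot(*d)
grip=(tip+rear)/2-u*.025
c=pickle.load(open('wstand.pkl','rb'))
w=ray(c,q([(588,118),(557,441),(688,250),(680,330)],5,(255,140)),.062)[:,:2]
b=w[:2].mean(0);e=w[0]-w[1];t=w[2:].mean(0)
ch=np.arctan2(e[1],e[0])+np.pi/2
cu=np.array([np.cos(ch),np.sin(ch)]);clip=b+.026*cu
if __name__=='__main__':
    print('fork',grip,fh,np.hypot(*d)); print('rear w',np.hypot(*e),'heading',ch,'tail',np.arctan2(*(b-t)[::-1]),np.hypot(*(b-t)))
    v=stub-clip; print('clip',clip,'to stub',np.hypot(*v),np.arctan2(v[1],v[0]), 'lat',cu[0]*v[1]-cu[1]*v[0])
E
python3 n.py
```

```text
fork [ 0.50150119 -0.30624824] 1.8491752503389518 0.12016918524585761
rear w 0.056013821175872135 heading 1.7205992583962442 tail 1.7119461387706547 0.018815044994202123
clip [ 0.56951237 -0.01899135] to stub 0.05125296375760549 1.6198350488091326 lat -0.005155729316655036
```

```bash
python3 - <<'E'
from n import *
o=[np.pi,0,fh-np.pi/2]
arm.reach([*grip,.31],o)
arm.movel([*grip,.218],o,vel=.12)
arm.close_gripper(100)
print(arm.sense()['grip_width'],arm.sense()['gripper_force'])
arm.movel([*grip,.30],vel=.12); arm.pause(.2)
s=arm.sense();print(s['time'],s['position'],s['wrist_force'])
c=snap('wrist','held');cv2.imwrite('pics/held.png',c['pixels'][:,:,::-1])
E
```

```text
0.02486294855162011 98.57243299484253
6.6083 [ 0.50125877 -0.3061148   0.29903244] [-0.34060124  0.1551378  -2.59994102]
```

View pics/held.png

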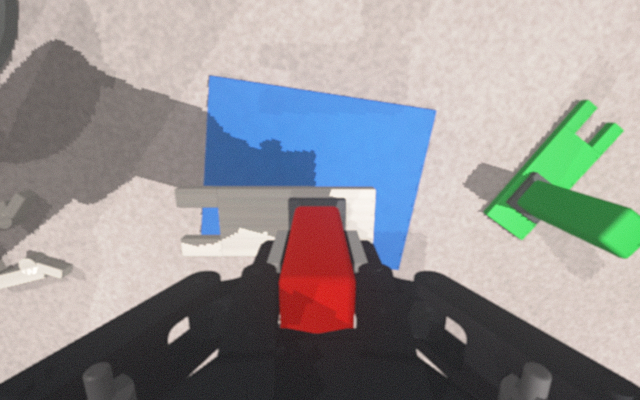

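```bash
python3 - <<'E'
from h import *
c=pickle.load(open('held.pkl','rb'));p=c['s']['position'];W=R.from_euler('xyz',c['s']['tcp_rot']).as_matrix()
# fork frame in tool: fork x = tool -y or +y
h=c['s']['tcp_rot'][2]+np.pi/2;F=np.array([[np.cos(h),-np.sin(h),0],[np.sin(h),np.cos(h),0],[0,0,1]])
o=p-[0,0,.215]
for f in[(.085,-.022,.008),(.085,-.010,.008),(.085,.010,.008),(.085,.022,.008),(-.035,-.022,.008),(.085,-.022,0),(-.035,-.022,0),(.060,-.01,.008)]:
    print(f,proj(c,o+F@np.array(f)).round(1))
cv2.imwrite('pics/heldz.png',cv2.resize(c['pixels'][175:265,165:265,::-1],None,fx=6,fy=6,interpolation=cv2.INTER_CUBIC))
E
```

```text
(0.085, -0.022, 0.008) [[173.6 187.6]]
(0.085, -0.01, 0.008) [[176.  206.9]]
(0.085, 0.01, 0.008) [[179.8 237.7]]
(0.085, 0.022, 0.008) [[182.  255.4]]
(-0.035, -0.022, 0.008) [[376.  187.7]]
(0.085, -0.022, 0) [[179.4 184.5]]
(-0.035, -0.022, 0) [[373.7 184.6]]
(0.06, -0.01, 0.008) [[217.4 206.9]]
```

View pics/heldz.png

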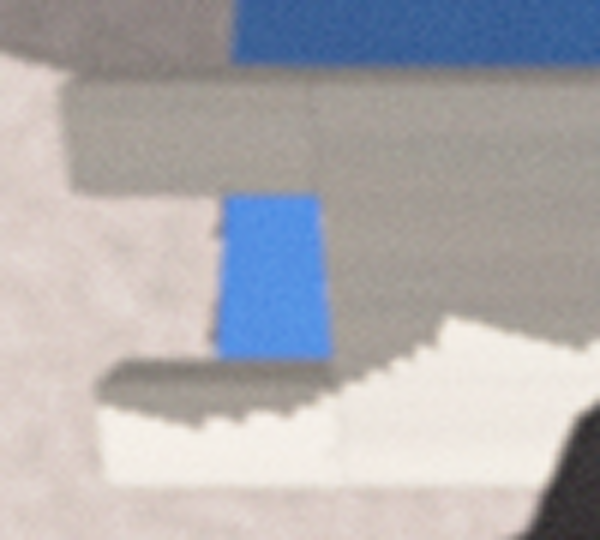

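```bash
cat > f.py <<'E'
from n import *
def tcp(P,h,z):  # fork tip at P, heading h, TCP height z
    return [P[0]-.085*np.cos(h),P[1]-.085*np.sin(h),z],[np.pi,0,h-np.pi/2]
E
python3 - <<'E'
from f import *
arm.reach(*tcp(clip-.054*cu,ch,.31))
arm.movel(*tcp(clip-.054*cu,ch,.2697),vel=.1)
print(arm.sense()['position'],arm.sense()['wrist_force'])
arm.movel(*tcp(clip-.0285*cu,ch,.2697),vel=.06)
s=arm.sense();print(s['time'],s['position'],s['wrist_force'],tcp(clip-.0285*cu,ch,.2697))
c=snap('wrist','pre')
cv2.imwrite('pics/prez.png',cv2.resize(c['pixels'][100:300,80:400,::-1],None,fx=2.4,fy=2.4))
E
```

```text
[ 0.59016329 -0.15696823  0.26944206] [ 0.25868146 -1.25004281 -2.55081268]
8.5167 [ 0.58651002 -0.13088034  0.26992623] [-0.78151903  0.06558882 -0.70403955] ([np.float64(0.5864514842057128), np.float64(-0.13122020732741851), 0.2697], [3.141592653589793, 0, np.float64(0.1498029316013476)])
```

View pics/prez.png

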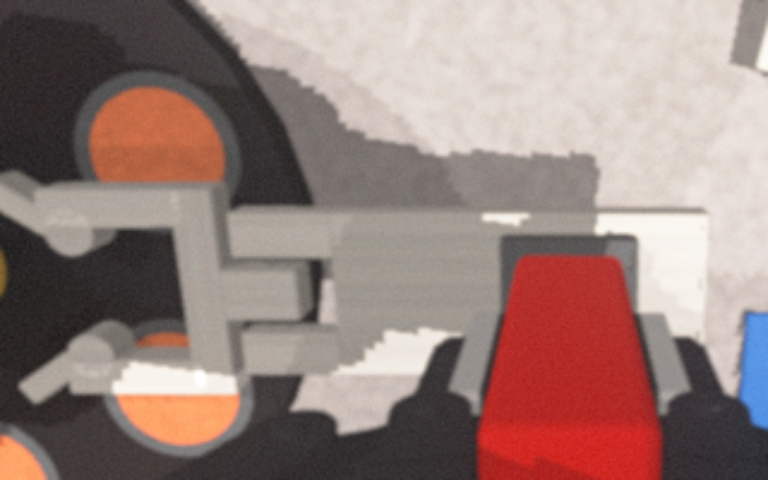

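The prongs straddle the tail centrally, just short of the rear face. Pushing now, with the force monitored.

```bash
cat > push.py <<'E'
from f import *
h1=1.65;z=.2687
def go(r,extra=0.,vel=.04): # r: fraction of way
    h=ch+(h1-ch)*min(1,r/.6);P=clip+(stub-clip)*r;u=np.array([np.cos(h),np.sin(h)])
    arm.movel(*tcp(P-(.026-extra)*u,h,z),vel=vel)
    s=arm.sense();F=s['wrist_force'];a=F[:2]@u;print(round(r,2),extra,round(s['time'],2),'F',F.round(1),'axial',round(a,1),'pos',s['position'].round(4));return -a
E
python3 - <<'E'
from push import *
for r in[.0,.2,.4,.55,.65,.75,.85,.92,.97]:
    if go(r)>45:print('stop');break
E
```

```text
0.0 0.0 8.82 F [-0.  -0.9 -2.3] axial -0.9 pos [ 0.586  -0.1287  0.2685]
0.2 0.0 9.22 F [ 0.6 -0.  -3.5] axial -0.1 pos [ 0.583  -0.1183  0.2688]
0.4 0.0 9.63 F [ 0.4 -0.1 -1.6] axial -0.2 pos [ 0.5798 -0.1084  0.2687]
0.55 0.0 9.98 F [ 0.3  0.5 -0.7] axial 0.4 pos [ 0.5775 -0.101   0.2687]
0.65 0.0 10.26 F [ 1.8 -3.2 -3. ] axial -3.3 pos [ 0.5769 -0.097   0.2689]
0.75 0.0 10.53 F [ 1.9 -5.2 -2.6] axial -5.3 pos [ 0.5766 -0.0924  0.2689]
0.85 0.0 10.81 F [ 1.7 -4.  -2.7] axial -4.1 pos [ 0.5763 -0.0865  0.2688]
0.92 0.0 11.06 F [-0.1 -1.9 -2. ] axial -1.9 pos [ 0.5759 -0.0816  0.2686]
0.97 0.0 11.31 F [ 0.6  0.3 -1.6] axial 0.2 pos [ 0.5756 -0.0791  0.2685]
```

```bash
python3 - <<'E'
from push import *
for r,e in[(1,0),(1,.001),(1,.002),(1,.003)]:
    if go(r,e,.03)>12:break
c=snap('wrist','post')
cv2.imwrite('pics/postz.png',cv2.resize(c['pixels'][100:300,60:380,::-1],None,fx=2.4,fy=2.4))
E
```

```text
1 0 11.56 F [-0.2 -0.1 -2.4] axial -0.1 pos [ 0.5757 -0.0781  0.2686]
1 0.001 11.81 F [ 0.5 -0.5 -2.4] axial -0.5 pos [ 0.5757 -0.0774  0.2687]
1 0.002 12.06 F [-0.1 -3.2 -0.4] axial -3.2 pos [ 0.5756 -0.0771  0.2688]
1 0.003 12.31 F [-0.4 -4.6 -1.7] axial -4.6 pos [ 0.5756 -0.0768  0.2689]
```

View pics/postz.png

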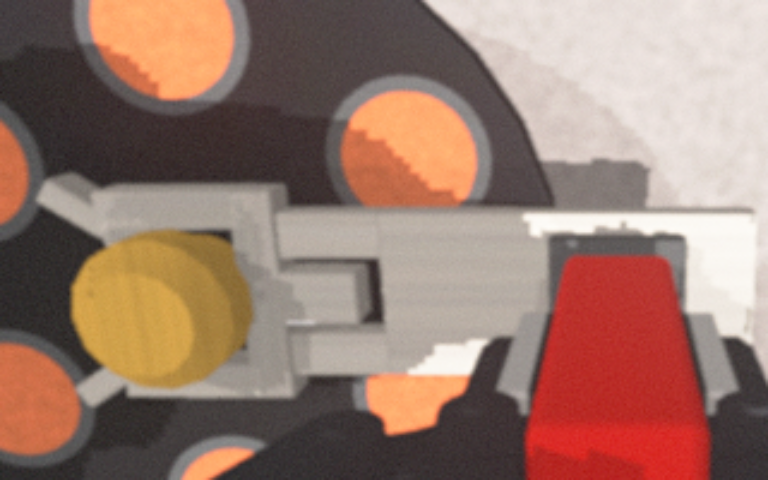

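The clip encircles the stub: the jaw nubs are hidden behind the head, the rear face is flush with the prongs, and the push now meets a stop. Now I'll back off and put the fork back.

```bash
python3 - <<'E'
from push import *
u=np.array([np.cos(h1),np.sin(h1)]);T=stub-.026*u
arm.movel(*tcp(T-.05*u,h1,z+.002),vel=.08)
arm.movel(*tcp(T-.06*u,h1,.31),vel=.12)
o=[np.pi,0,fh-np.pi/2]
arm.reach([*grip,.30],o)
arm.movel([*grip,.23],o,vel=.12)
arm.movel([*grip,.2178],o,vel=.03)
print(arm.sense()['position'],arm.sense()['wrist_force'])
arm.release();arm.pause(.2)
arm.movel([*grip,.34],o,vel=.15)
snap('wrist','a')
arm.reach([.567,0.0,.34],[np.pi,0,0.2]); arm.pause(.2);snap('wrist','b')
print(arm.sense()['time'])
a=cv2.imread('pics/b.png');b=cv2.imread('pics/a.png')
cv2.imwrite('pics/fin.png',np.vstack([a[50:350],b[50:350]]))
E
```

```text
[ 0.50158293 -0.3063585   0.21846882] [-2.35718223  0.66623516  5.1751185 ]
19.0
```

View pics/fin.png

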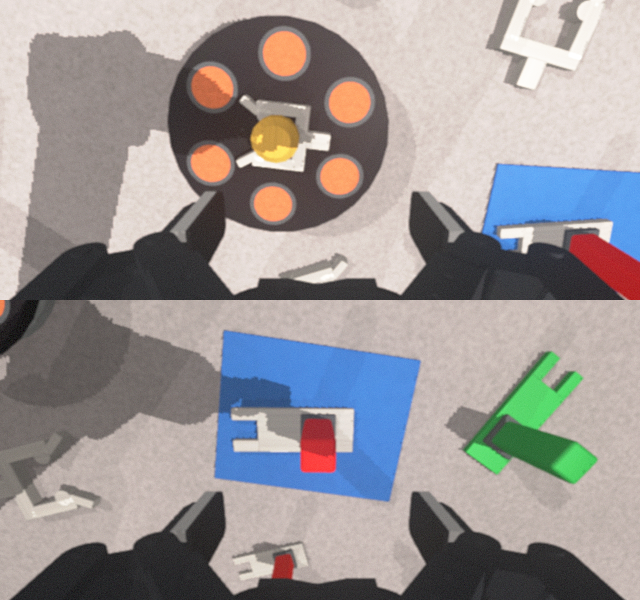

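The clip sits round the stub (rear corners at about (309,106) and (304,171)), and the fork stands upright on the mat, released. One numeric check first; I hand in only if it passes.

```bash
python3 - <<'E'
from h import *
c=pickle.load(open('b.pkl','rb'))
w=ray(c,[(309.5,155.5),(304,221.5)],.062)[:,:2];e=w[0]-w[1];h=np.arctan2(e[1],e[0])+np.pi/2
p=w.mean(0)+.026*np.array([np.cos(h),np.sin(h)]);d=p-[.567,.0322]
print(np.hypot(*e),h,d)
if np.hypot(*d)<.0035: print(arm.close_job())
E
```

```text
0.056685068129536324 1.6790652317895929 [-0.00085197  0.00075668]
the job is handed in; nothing more can be done
None
```

The job is handed in: the clip measured about 1 mm from the groove centre with no sign of open jaws in the last picture, and the fork tool is standing released on its blue mat, at about 19 s of the 42 s allowed; the hand-in call returned no verdict.

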